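# Find and tag the soft grinder foot

### The arm

A 6-joint arm with a two-finger parallel gripper is mounted at the origin on the work surface. World frame = base frame: x ahead of the robot, y to its left, z up, the work surface at z = 0. Lengths are in m, angles in degrees, forces in N, time in s.
With the tool pointing down it reaches from about 0.375 to 0.9 m from the base axis. Payload 3.1 kg.
Tool frame: the origin (TCP) lies midway between the tips of the shut fingers; the grasp point (between the pads) lies 19 mm behind it; x points along the fingers, z is the direction in which the jaws open and shut, and the axes are right-handed (so a half turn about x gives the same grasp; the last joint's range is limited). The gripper opens to 87 mm and grips with 3 to 60 N. Pads are 19 mm wide; open, the fingers measure 117 mm over their backs; the gripper's body (75 mm by 190 mm) begins 51 mm behind the grasp point.
Start: joints at [55.434, 30.224, 82.088, -0, 67.689, -10.227], TCP at [0.258, 0.569, 0.223] pointing down, gripper open.
Joint ranges: [-176.69, 176.69], [-43.24, 126.21], [12.49, 139.97], [-82, 262], [0, 151.66], [-163.58, 163.58]. Speed limits (degrees/s): [159.86, 159.86, 180, 180, 180, 180].

### API

Orientations are given as a 3x3 rotation matrix whose columns are the frame's x, y, z axes.
In Python, from rig import * gives the robot as it stands.
- The arm moves only by the tool play_rows, never from a script. Its argument "rows" is a list that holds one entry, the list of rows, each a list of 7 numbers: the shift along the tool's x, y, z in m, then the turn, a rotation vector about the tool's x, y, z in degrees, then the finger opening in m, from 0 to 0.087. A call has 1 to 12 rows; each row is the pose to reach, as a shift and turn from the pose commanded when the call began, along the tool's axes at that moment; what a row does not reach only later rows make up. A row lasts 1/10 s, in which the tool goes at most 50 mm and 8.59 degrees, less where a joint would pass 70% of its speed; a pose out of reach is approached as far as the arm can. A call with a gripper value outside its range is refused whole. The fingers move at their own pace and stop on an object; the grip force is fixed at half the most. Time passes only in rows, so rows that repeat a pose let the fingers close. It gives the time, the measured TCP pose, the force and the opening at its end, in the units of the state.
- read_state(): the state, without advancing time (a new reading comes with each control period).
- capture(name): name is "scene" or "side" or "wrist"; returns a dict with "pixels" (480x640x3 uint8, red, green, blue), "intrinsics" (3x3 intrinsics, pixels), "rvec" (rotation vector, rad) and "tvec" (3), from world to camera coordinates, as OpenCV has them. Camera axes: x right, y down, z forward; pixel columns grow to the right and rows downward; lengths in m; the calibration is good to about 2 mm. A picture is of the moment at which its call begins. There is no depth.
- hand_in(): hands the job in, once; it reports no verdict.
Trained networks look in the newest picture that a camera, given by its name, has taken for a name from the list of things; names that differ only in an ending like _2 or _b are one class to them, and where a whole thing is asked for, a point or a joint stands for the part that bears it (a point fixed in the world has none). Each returns a list of dicts, best first, with "p" (0 to 1); they miss things now and then, are a little off and sometimes report something else, mostly with a low value. They report only what shows in the picture. A call takes as long as a camera call.
- trace(camera, target): "mask" (480x640 bool, what is visible of it) and "at" ([column, row] in pixels, amid what is visible of it).
The state is a dict: "time_s": time; "joint_positions": joint angles; "qvel": joint speeds; "tau": joint torques, N m; "position": TCP position; "tcp_rot": TCP orientation; "force": force on the tool from outside, world axes, zero at the start; "moment": the same for the moment, N m; "opening": opening from 0.0 (shut) to 1.0 (fully open).
Only numpy, scipy, OpenCV 4.12 (cv2) and the standard library are available. Lean on these libraries where they do the work, as an engineer would, in place of code of your own. Each camera call takes 0.05 s, during which the arm holds its last target.

### The job

One of the three sprung grinder feet on the check board has gone soft. Press the feet down with the fingertips to feel which is the softest, then push the orange tag beside that foot fully down, leaving the other two tags up and letting go of everything. Do not lift or shift the cup, tumbler, jar or spoon.

Things in the scene. Friction and masses are not known exactly. Their poses are not given: they have to be found in the camera images.
- board: Flat aluminium check board fixed to the bench, 215 x 430 mm, 10 mm thick, origin at the centre of its underside on the bench; its z is up, its +y runs along the row of feet from right to left, its +x from the feet to their tags. Three grey blocks (175 x 85 mm, top 32 mm above the bench) sit on it in a row 130 mm apart; each carries one sprung grinder foot and, 95 mm from it in board +x, its own orange tag. All three look alike.
- foot_left (a point): Top centre, at rest, of the sprung grinder foot at the board's +y end: a round black rubber pad 46 mm across on a steel coil spring, top 72 mm above the bench. The point is fixed to the board and does not follow the pad. The pad goes straight down at most 12 mm and springs back. Every foot starts to yield at 1 to 2 N; pressed fully down the softest pushes back with 6 to 7 N, the other two with 12 to 20 N (at half travel 4 N against 7 N and more).
- foot_middle (a point): Top centre, at rest, of the sprung grinder foot in the middle of the row: a round black rubber pad 46 mm across on a steel coil spring, top 72 mm above the bench. The point is fixed to the board and does not follow the pad. The pad goes straight down at most 12 mm and springs back. Every foot starts to yield at 1 to 2 N; pressed fully down the softest pushes back with 6 to 7 N, the other two with 12 to 20 N (at half travel 4 N against 7 N and more).
- foot_right (a point): Top centre, at rest, of the sprung grinder foot at the board's -y end: a round black rubber pad 46 mm across on a steel coil spring, top 72 mm above the bench. The point is fixed to the board and does not follow the pad. The pad goes straight down at most 12 mm and springs back. Every foot starts to yield at 1 to 2 N; pressed fully down the softest pushes back with 6 to 7 N, the other two with 12 to 20 N (at half travel 4 N against 7 N and more).
- tag_left (a point): Top centre, when up, of the orange plastic tag belonging to foot_left: top face 20 mm (board x) by 28 mm (board y), 50 mm above the bench, standing 16 mm proud of the steel slot plate around it. Pushed down it slides 12 mm to a stop, 4 mm proud, against about 4 N of friction, and stays where it is left. The point is fixed to the board and does not follow the tag.
- tag_middle (a point): Top centre, when up, of the orange plastic tag belonging to foot_middle: top face 20 mm (board x) by 28 mm (board y), 50 mm above the bench, standing 16 mm proud of the steel slot plate around it. Pushed down it slides 12 mm to a stop, 4 mm proud, against about 4 N of friction, and stays where it is left. The point is fixed to the board and does not follow the tag.
- tag_right (a point): Top centre, when up, of the orange plastic tag belonging to foot_right: top face 20 mm (board x) by 28 mm (board y), 50 mm above the bench, standing 16 mm proud of the steel slot plate around it. Pushed down it slides 12 mm to a stop, 4 mm proud, against about 4 N of friction, and stays where it is left. The point is fixed to the board and does not follow the tag.
- spring_1 (a joint): How far foot number 1 is pressed down: 0 at rest, 0.012 m fully down. The numbers are bookkeeping only: which of the three places (left, middle, right) number 1 sits at changes from start to start and can only be found by pressing.
- spring_2 (a joint): How far foot number 2 is pressed down: 0 at rest, 0.012 m fully down. The numbers are bookkeeping only: which of the three places (left, middle, right) number 2 sits at changes from start to start and can only be found by pressing.
- spring_3 (a joint): How far foot number 3 is pressed down: 0 at rest, 0.012 m fully down. The numbers are bookkeeping only: which of the three places (left, middle, right) number 3 sits at changes from start to start and can only be found by pressing.
- flag_1 (a joint): How far the tag of foot number 1 (same number, same block) is pushed down: 0 up, 0.012 m fully down at its stop.
- flag_2 (a joint): How far the tag of foot number 2 (same number, same block) is pushed down: 0 up, 0.012 m fully down at its stop.
- flag_3 (a joint): How far the tag of foot number 3 (same number, same block) is pushed down: 0 up, 0.012 m fully down at its stop.
- cup: White ceramic tasting cup, 84 mm across, 72 mm tall, standing loose; origin at the centre of its underside. To be left alone.
- tumbler: Blue plastic tumbler, 84 mm across, 105 mm tall, standing loose; origin at the centre of its underside. To be left alone.
- jar: Amber sample jar with black cap, 68 mm across, 90 mm tall, standing loose; origin at the centre of its underside. To be left alone.
- spoon: Steel tasting spoon, 160 mm long, lying loose on the bench beyond the board; origin under its middle. To be left alone.

How it is judged (in metres and radians):
On the way, in this order (a step that is already met when the one before it is completed fails the run):
1. the softest foot has been pressed at least 3 mm, before its tag is pushed (value of joint spring_1 above 0.003 m), for 0.05 s.
2. the tag of the softest foot is pushed fully down (10 of its 12 mm or more) (value of joint flag_1 above 0.01 m), for 0.1 s.
At the end, for the whole second after the job is handed in: The tag of the softest foot is at least 10 mm down (12 mm is its stop), the other two tags are less than 4 mm down, all three feet have sprung back to within 3 mm of rest, and the cup, tumbler, jar and spoon lie still within 20 mm of where they started (value of joint flag_1 above 0.01 m and value of joint each of flag_2, flag_3 below 0.004 m and value of joint each of spring_1, spring_2, spring_3 below 0.003 m and distance of each of cup, tumbler, jar, spoon from where it was at the start of the episode below 0.02 m and linear speed of each of cup, tumbler, jar, spoon below 0.02 m/s); the robot touches nothing.
It fails at once if the tag of a foot that is not the softest is pushed down by more than 4 mm (value of joint any of flag_2, flag_3 above 0.004 m).
It fails at once if the cup, tumbler, jar or spoon is lifted or shifted by more than 20 mm (distance of any of cup, tumbler, jar, spoon from where it was at the start of the episode above 0.02 m).
It also fails if it takes over 48 s, if anything falls off the work surface, if the arm or the gripper's body presses on something with over 40 N, if the wrist force passes 120 N, or if a joint passes its speed limit or range.

## Working session

There is one attempt and no reset: what is moved stays moved. The work goes in short steps, Python scripts to look and compute and a tool call to move; the robot and the scene stay as the last step left them, time stands still between calls to the robot, and variables do not carry over. Pictures are saved under pics/ and viewed, and the job is handed in when it is done.

Besides the shell and the picture viewer there is one more tool, called after "Emit:" by a JSON object that holds its "name" and its "arguments". play_rows: Moves the arm, as the interface text tells. Its arguments: {"type":"object","properties":{"rows":{"type":"array"}},"required":["rows"]}

```bash
mkdir -p pics; ls; python3 - <<'E'
from rig import *
import cv2
for n in ["scene","side","wrist"]:
    c=capture(n); cv2.imwrite(f"pics/{n}0.png",c["pixels"][:,:,::-1])
    print(n,c["intrinsics"].tolist(),c["rvec"],c["tvec"])
s=read_state()
print({k:s[k] for k in ["time_s","position","tcp_rot","force","opening"]})
E
```

```text
pics
scene [[488.6591914623685, 0.0, 312.26749573818876], [0.0, 488.6591914623685, 249.83366242980705], [0.0, 0.0, 1.0]] [ 2.22846976  0.65494004 -0.26207127] [-0.4986567  -0.1216428   1.18990265]
side [[545.5666795643759, 0.0, 321.6922066759555], [0.0, 545.5666795643759, 237.4305245157691], [0.0, 0.0, 1.0]] [ 2.39257118 -0.26317593  0.08661355] [-0.55026735  0.18798107  0.98884516]
wrist [[396.25667905468265, 0.0, 316.39719471999285], [0.0, 396.25667905468265, 241.44364615346387], [0.0, 0.0, 1.0]] [-2.44708394 -1.58052367 -0.2050932 ] [-0.62425597 -0.03252232  0.39042561]
{'time_s': 0.15, 'position': array([0.25725478, 0.56900901, 0.22180884]), 'tcp_rot': array([[-9.37044818e-04, -9.11107250e-01,  4.12168292e-01],
       [-1.33039471e-03,  4.12169244e-01,  9.11106330e-01],
       [-9.99998676e-01,  3.05400949e-04, -1.59835332e-03]]), 'force': array([-0.86135102,  0.29212838,  0.43449511]), 'opening': 1.0042769305386554}
```

View pics/scene0.png

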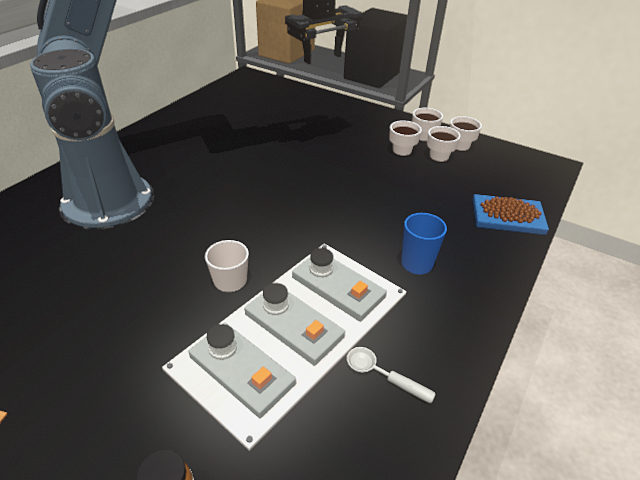

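View pics/side0.png

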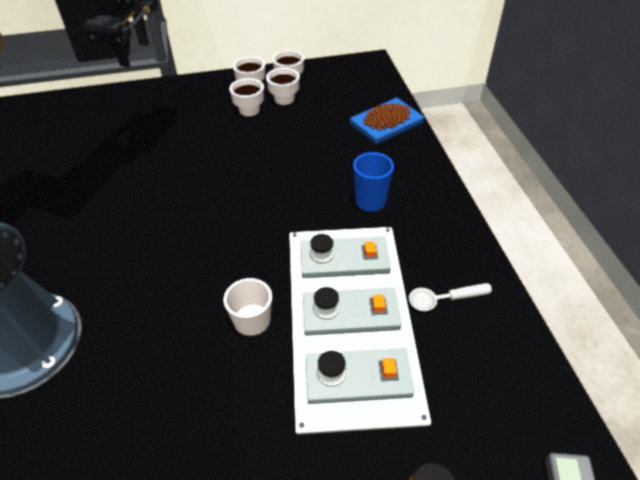

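```bash
cat > h.py <<'E'
import numpy as np, cv2
from scipy.optimize import least_squares
P={}
for n,y in [("left",.13),("middle",0),("right",-.13)]:
    P["foot_"+n]=(0,y,.072); P["tag_"+n]=(.095,y,.050)
E
python3 - <<'E'
from rig import *
import cv2
from h import *
for cam in ["scene","side"]:
    capture(cam)
    for k in list(P)+["flag_1","spring_1","board"]:
        try: print(cam,k,[(round(float(d["p"]),2),np.round(d["at"],1).tolist(),int(d["mask"].sum())) for d in trace(cam,k)][:4])
        except Exception as e: print(cam,k,repr(e)[:100])
print(read_state()["time_s"])
E
```

```text
scene foot_left [(0.73, [279.0, 361.0], 10272), (0.46, [383.4, 372.3], 1280)]
scene tag_left [(0.59, [279.8, 358.3], 10042)]
scene foot_middle [(0.94, [278.4, 359.0], 10259)]
scene tag_middle [(0.71, [280.2, 359.7], 9845)]
scene foot_right [(0.68, [279.9, 362.1], 10368), (0.36, [164.3, 466.0], 1314)]
scene tag_right [(0.92, [277.0, 363.0], 9422), (0.53, [219.5, 335.2], 520)]
scene flag_1 [(0.68, [314.3, 327.8], 212), (0.61, [262.5, 376.5], 284), (0.55, [358.6, 286.9], 194)]
scene spring_1 [(0.86, [221.8, 333.9], 537), (0.85, [277.7, 292.5], 432), (0.62, [314.5, 327.7], 222), (0.54, [318.7, 257.0], 373)]
scene board [(0.72, [276.8, 360.2], 10011)]
side foot_left [(0.96, [356.5, 350.0], 10375)]
side tag_left [(0.7, [354.0, 347.1], 10397)]
side foot_middle [(0.6, [349.2, 347.3], 10528)]
side tag_middle [(0.91, [353.1, 347.0], 10845), (0.62, [251.2, 306.4], 2089), (0.48, [372.3, 178.4], 1935)]
side foot_right [(0.55, [355.1, 344.2], 10243), (0.23, [428.5, 474.8], 543)]
side tag_right [(0.73, [321.7, 244.2], 388), (0.72, [352.7, 345.9], 10506)]
side flag_1 [(0.75, [376.5, 304.7], 181), (0.59, [367.6, 250.1], 183), (0.55, [385.8, 366.4], 259), (0.18, [324.6, 296.9], 461)]
side spring_1 [(0.86, [326.2, 297.1], 472), (0.69, [328.6, 361.6], 604), (0.61, [320.8, 244.0], 379)]
side board [(0.79, [353.1, 347.4], 10779)]
1.15
```

```bash
cat >> h.py <<'E'
def proj(c,X): return cv2.projectPoints(np.array(X,float).reshape(-1,3),c["rvec"],c["tvec"],c["intrinsics"],None)[0].reshape(-1,2)
def back(c,uv,z):
    R=cv2.Rodrigues(np.array(c["rvec"]))[0]; t=np.array(c["tvec"]).ravel(); C=-R.T@t
    d=R.T@np.linalg.inv(c["intrinsics"])@np.array([*uv,1.]); return C+d*(z-C[2])/d[2]
E
python3 - <<'E'
from rig import *
from h import *
for cam in ["scene","side"]:
    c=capture(cam); im=c["pixels"]
    cv2.imwrite(f"pics/{cam}_z.png",cv2.resize(im[230:430,160:440] if cam=="scene" else im[220:420,280:440],None,fx=2.8,fy=2.8,interpolation=2)[:,:,::-1])
    px={"scene":[(221,333),(275,291),(321,256),(261,376),(315,327),(359,287)],"side":[(331,363),(326,298),(321,243),(389,364),(378,300),(370,246)]}[cam]
    for i,p in enumerate(px): print(cam,p,back(c,p,.072 if i<3 else .05).round(4))
    # side: top blobs
    hsv=cv2.cvtColor(im,cv2.COLOR_RGB2HSV)
    m=((hsv[...,0]<22)&(hsv[...,1]>170)&(hsv[...,2]>120)).astype(np.uint8)
    n,l,st,ce=cv2.connectedComponentsWithStats(m)
    for i in range(1,n):
        if st[i,4]>80: print("orange",st[i],ce[i].round(1))
E
```

```text
scene (221, 333) [ 0.5365 -0.2017  0.072 ]
scene (275, 291) [ 0.5561 -0.0756  0.072 ]
scene (321, 256) [0.577  0.0491 0.072 ]
scene (261, 376) [ 0.6316 -0.2209  0.05  ]
scene (315, 327) [ 0.6511 -0.0906  0.05  ]
scene (359, 287) [0.67   0.0361 0.05  ]
orange [352 281  15  12  95] [359.3 286.8]
side (331, 363) [ 0.5342 -0.2066  0.072 ]
side (326, 298) [ 0.5542 -0.0806  0.072 ]
side (321, 243) [0.5731 0.0475 0.072 ]
side (389, 364) [ 0.6293 -0.2173  0.05  ]
side (378, 300) [ 0.6477 -0.09    0.05  ]
side (370, 246) [0.6688 0.0377 0.05  ]
orange [369 105  39  20 341] [389.1 112.9]
orange [365 242  11  14 137] [369.7 248.7]
orange [373 295  12  17 174] [378.4 303. ]
orange [382 359  14  18 219] [388.7 367.5]
```

```bash
sleep 1
python3 - <<'E'
from rig import *
from h import *
from scipy.spatial.transform import Rotation as Ro
names=["foot_right","foot_middle","foot_left","tag_right","tag_middle","tag_left"]
px={"scene":[(221,333),(275,291),(321,256),(261,376),(315,327),(359,287)],"side":[(331,363),(326,298),(321,243),(389,364),(378,300),(370,246)]}
C={k:capture(k) for k in px}
B=np.array([P[n] for n in names])
def W(q):
    c,s=np.cos(q[2]),np.sin(q[2]); X=B.copy(); X[:,0]=q[0]+c*B[:,0]-s*B[:,1]; X[:,1]=q[1]+s*B[:,0]+c*B[:,1]; return X
for cams in (["scene"],["side"],["scene","side"]):
    r=least_squares(lambda q:np.concatenate([(proj(C[k],W(q))-px[k]).ravel() for k in cams]),[.555,-.08,-.15])
    print(cams,r.x.round(4),np.degrees(r.x[2]),np.abs(r.fun).max())
for n,x in zip(names,W(r.x)): print(n,x.round(4))
for k in C:
    v=C[k]["pixels"].copy()
    for u in proj(C[k],W(r.x)): cv2.drawMarker(v,tuple(int(round(a)) for a in u),(255,0,255),0,8,1)
    v=v[220:440,160:440]; cv2.imwrite(f"pics/{k}_fit.png",cv2.resize(v,None,fx=2.7,fy=2.7)[:,:,::-1])
for o,h,u1,u2 in [("cup",.072,(228,253),(249,296)),("tumbler",.105,(425,227),(373,167)),("jar",.09,(165,468),None)]:
    print(o,back(C["scene"],u1,h).round(3), back(C["side"],u2,h).round(3) if u2 else "")
E
```

```text
['scene'] [ 0.5568 -0.0764 -0.1537] -8.806975703248876 1.3960721335184871
['side'] [ 0.5541 -0.0776 -0.1472] -8.433277420818566 1.5687112933612752
['scene', 'side'] [ 0.5554 -0.0767 -0.1504] -8.616012251006522 1.859368670696199
foot_right [ 0.536  -0.2053  0.072 ]
foot_middle [ 0.5554 -0.0767  0.072 ]
foot_left [0.5749 0.0518 0.072 ]
tag_right [ 0.6299 -0.2195  0.05  ]
tag_middle [ 0.6494 -0.091   0.05  ]
tag_left [0.6689 0.0376 0.05  ]
cup [ 0.421 -0.044  0.072] [ 0.423 -0.046  0.072]
tumbler [0.723 0.205 0.105] [0.718 0.202 0.105]
jar [ 0.628 -0.417  0.09 ]
```

View pics/scene_fit.png

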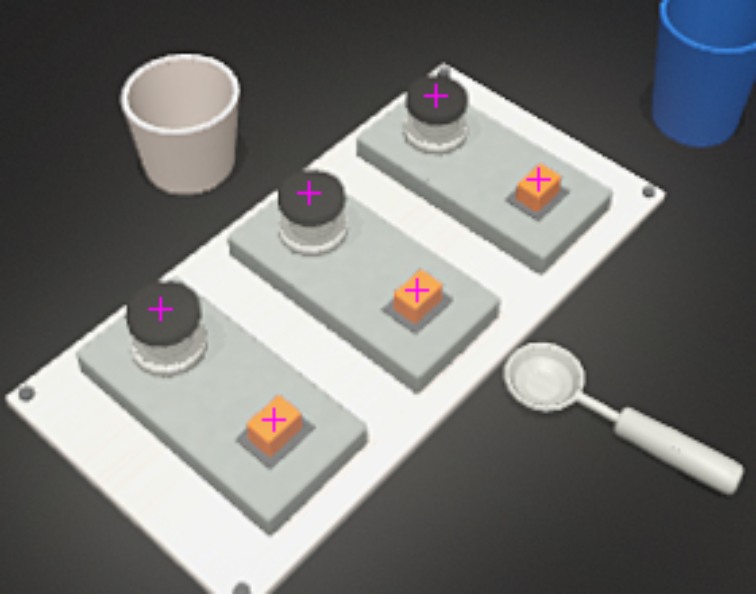

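View pics/side_fit.png

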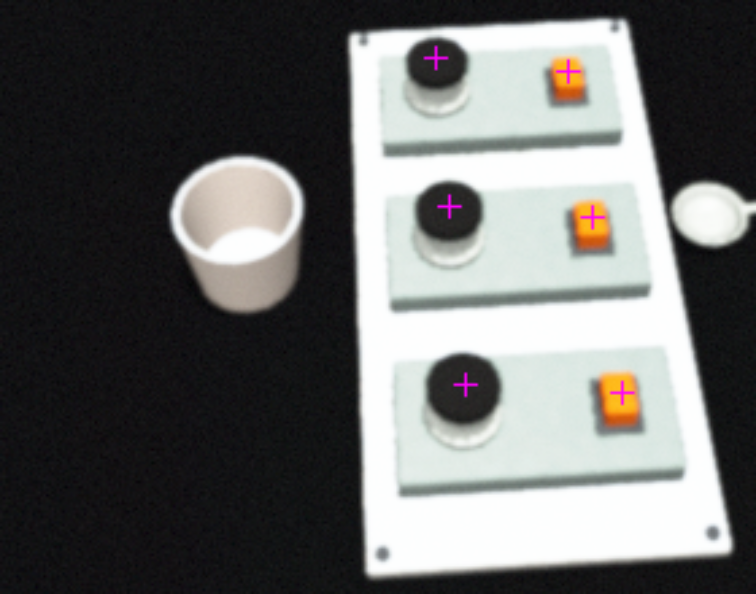

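Emit:
{"name": "play_rows", "arguments": {"rows": [[[0.1,-0.503,-0.34,0,0,0,0],[0.1,-0.503,-0.34,0,0,0,0],[0.1,-0.503,-0.34,0,0,0,0],[0.1,-0.503,-0.34,0,0,0,0],[0.1,-0.503,-0.34,0,0,0,0],[0.1,-0.503,-0.34,0,0,0,0],[0.1,-0.503,-0.34,0,0,0,0],[0.1,-0.503,-0.34,0,0,0,0],[0.1,-0.503,-0.34,0,0,0,0],[0.1,-0.503,-0.34,0,0,0,0],[0.1,-0.503,-0.34,0,0,0,0],[0.1,-0.503,-0.34,0,0,0,0]]]}}

```text
time_s: 2.55
position: [0.5689, 0.0633, 0.1249]
tcp_rot: [[0.001, -0.911, 0.412], [0.0, 0.412, 0.911], [-1.0, -0.0, 0.0]]
force: [-0.3, 0.1, 0.0]
opening: 0.03
```

Emit:
{"name": "play_rows", "arguments": {"rows": [[[0.02,-0.01,-0.008,0,0,0,0],[0.04,-0.01,-0.008,0,0,0,0],[0.045,-0.01,-0.008,0,0,0,0],[0.045,-0.01,-0.008,0,0,0,0],[0.045,-0.01,-0.008,0,0,0,0]]]}}

```text
time_s: 3.05
position: [0.5739, 0.0543, 0.0807]
tcp_rot: [[0.001, -0.912, 0.411], [-0.0, 0.411, 0.912], [-1.0, -0.001, 0.0]]
force: [-0.5, 0.6, 0.2]
opening: 0.006
```

```bash
python3 - <<'E'
from rig import *
from h import *
for cam in ["scene","side"]:
    c=capture(cam); v=c["pixels"][150:440,160:440]; cv2.imwrite(f"pics/{cam}_1.png",cv2.resize(v,None,fx=2,fy=2)[:,:,::-1])
s=read_state();print(s["time_s"],s["position"],s["force"],s["opening"])
E
```

```text
3.15 [0.57421078 0.05439672 0.08114116] [ 0.19135156  0.52275179 -0.82549467] 0.004244802759393871
```

View pics/scene_1.png

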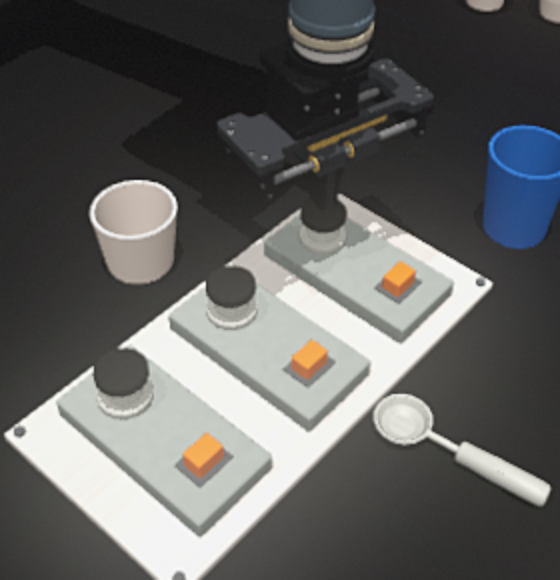

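View pics/side_1.png

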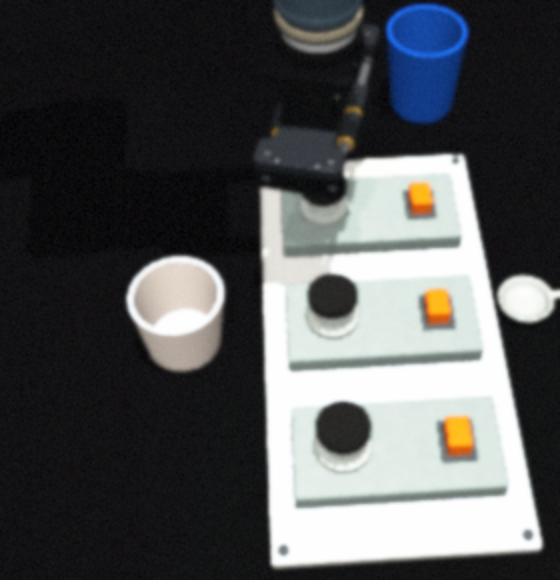

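Emit:
{"name": "play_rows", "arguments": {"rows": [[[0.008,0,-0.002,0,0,0,0],[0.013,0,-0.002,0,0,0,0],[0.018,0,-0.002,0,0,0,0],[0.018,0,-0.002,0,0,0,0],[0.018,0,-0.002,0,0,0,0],[0.018,0,-0.002,0,0,0,0]]]}}

```text
time_s: 3.75
position: [0.5737, 0.0521, 0.0633]
tcp_rot: [[0.002, -0.911, 0.412], [-0.0, 0.412, 0.911], [-1.0, -0.002, 0.001]]
force: [-0.5, 0.9, 8.5]
opening: 0.001
```

```bash
cat > rd.py <<'E'
from rig import *
from h import *
capture("wrist")
F=[]
for i in range(3):
    s=read_state();F.append(s["force"]);capture("wrist")
print(s["time_s"],s["position"].round(4),np.round(F,2).tolist(),s["tcp_rot"].round(3).tolist())
E
python3 rd.py
```

```text
3.9 [0.5737 0.0521 0.0634] [[-1.67, 0.23, 10.87], [-0.53, 0.65, 9.08], [-1.04, 1.1, 9.14]] [[0.002, -0.911, 0.412], [-0.0, 0.412, 0.911], [-1.0, -0.002, 0.001]]
```

Emit:
{"name": "play_rows", "arguments": {"rows": [[[-0.02,0,0,0,0,0,0],[-0.02,-0.012,-0.042,0,0,0,0],[-0.02,-0.024,-0.084,0,0,0,0],[-0.02,-0.036,-0.125,0,0,0,0],[-0.02,-0.036,-0.125,0,0,0,0],[-0.01,-0.036,-0.125,0,0,0,0],[-0.005,-0.036,-0.125,0,0,0,0],[0,-0.036,-0.125,0,0,0,0],[0,-0.036,-0.125,0,0,0,0],[0,-0.036,-0.125,0,0,0,0],[0,-0.036,-0.125,0,0,0,0]]]}}

```text
time_s: 5.05
position: [0.5541, -0.0762, 0.0623]
tcp_rot: [[-0.0, -0.912, 0.41], [-0.001, 0.41, 0.912], [-1.0, -0.0, -0.001]]
force: [-1.2, -3.2, 5.8]
opening: 0.008
```

```bash
python3 rd.py
```

```text
5.2 [ 0.5541 -0.0762  0.0623] [[-1.53, -3.68, 5.56], [-1.84, -4.22, 5.31], [-1.56, -4.38, 5.45]] [[-0.0, -0.912, 0.41], [-0.001, 0.41, 0.912], [-1.0, -0.0, -0.001]]
```

Emit:
{"name": "play_rows", "arguments": {"rows": [[[-0.02,0,0,0,0,0,0],[-0.02,-0.012,-0.042,0,0,0,0],[-0.02,-0.024,-0.084,0,0,0,0],[-0.02,-0.036,-0.125,0,0,0,0],[-0.02,-0.036,-0.125,0,0,0,0],[-0.02,-0.036,-0.125,0,0,0,0],[-0.01,-0.036,-0.125,0,0,0,0],[-0.005,-0.036,-0.125,0,0,0,0],[0,-0.036,-0.125,0,0,0,0],[0,-0.036,-0.125,0,0,0,0],[0,-0.036,-0.125,0,0,0,0]]]}}

```text
time_s: 6.35
position: [0.5358, -0.2038, 0.0634]
tcp_rot: [[0.0, -0.912, 0.41], [-0.0, 0.41, 0.912], [-1.0, -0.0, 0.0]]
force: [-2.5, 0.8, 14.9]
opening: 0.001
```

```bash
python3 rd.py
```

```text
6.5 [ 0.5358 -0.2038  0.0635] [[-2.78, 1.54, 14.08], [-1.87, 0.97, 14.46], [-2.89, 1.94, 13.98]] [[0.0, -0.912, 0.41], [-0.0, 0.41, 0.912], [-1.0, -0.0, 0.0]]
```

Emit:
{"name": "play_rows", "arguments": {"rows": [[[-0.03,0,0,0,0,0,0],[-0.03,-0.014,0.037,0,0,0,0],[-0.03,-0.028,0.075,0,0,0,0],[-0.03,-0.043,0.112,0,0,0,0],[-0.03,-0.057,0.149,0,0,0,0],[-0.03,-0.057,0.149,0,0,0,0],[-0.01,-0.057,0.149,0,0,0,0],[0.004,-0.057,0.149,0,0,0,0],[0.004,-0.057,0.149,0,0,0,0],[0.004,-0.057,0.149,0,0,0,0]]]}}

```text
time_s: 7.55
position: [0.6476, -0.0931, 0.0572]
tcp_rot: [[-0.002, -0.911, 0.412], [0.001, 0.412, 0.911], [-1.0, 0.002, -0.0]]
force: [-0.5, 0.4, 0.5]
opening: 0.004
```

```bash
python3 rd.py; python3 - <<'E'
from rig import *
from h import *
V=[]
for cam in ["scene","side"]:
    c=capture(cam); v=c["pixels"][210:410,220:440]; V.append(cv2.resize(v,None,fx=1.8,fy=1.8))
cv2.imwrite("pics/tag1.png",np.hstack(V)[:,:,::-1])
E
```

```text
7.7 [ 0.649  -0.0937  0.0587] [[0.58, -1.1, 0.52], [0.03, -0.83, -0.06], [-0.03, 0.5, 0.31]] [[0.001, -0.911, 0.413], [-0.0, 0.413, 0.911], [-1.0, -0.001, 0.0]]
```

View pics/tag1.png

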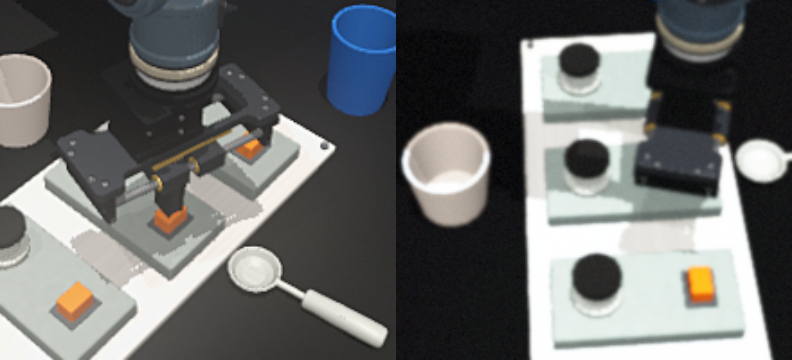

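Emit:
{"name": "play_rows", "arguments": {"rows": [[[0.005,-0.001,0.002,0,0,0,0],[0.01,-0.001,0.002,0,0,0,0],[0.014,-0.001,0.002,0,0,0,0],[0.018,-0.001,0.002,0,0,0,0],[0.02,-0.001,0.002,0,0,0,0],[0.02,-0.001,0.002,0,0,0,0],[0.02,-0.001,0.002,0,0,0,0]]]}}

```text
time_s: 8.55
position: [0.6512, -0.0919, 0.0384]
tcp_rot: [[0.002, -0.911, 0.412], [-0.0, 0.412, 0.911], [-1.0, -0.002, 0.0]]
force: [1.4, 0.6, 4.9]
opening: 0.003
```

```bash
python3 rd.py
```

```text
8.7 [ 0.6511 -0.0919  0.0384] [[0.97, 0.8, 4.0], [1.37, 0.14, 4.85], [1.97, -0.37, 5.57]] [[0.002, -0.911, 0.412], [-0.0, 0.412, 0.911], [-1.0, -0.002, 0.0]]
```

Nearly at the stop; press until the force rises.

Emit:
{"name": "play_rows", "arguments": {"rows": [[[0.001,0,0,0,0,0,0],[0.002,0,0,0,0,0,0],[0.003,0,0,0,0,0,0],[0.003,0,0,0,0,0,0]]]}}

```text
time_s: 9.15
position: [0.6514, -0.0919, 0.0383]
tcp_rot: [[0.002, -0.911, 0.412], [-0.001, 0.412, 0.911], [-1.0, -0.002, 0.0]]
force: [-2.7, 0.5, 19.0]
opening: 0.003
```

```bash
python3 rd.py
```

```text
9.3 [ 0.6514 -0.092   0.0383] [[-1.9, 1.53, 18.17], [-2.21, 1.86, 18.99], [-2.5, 1.31, 18.27]] [[0.002, -0.911, 0.412], [-0.001, 0.412, 0.911], [-1.0, -0.002, 0.0]]
```

Firmly on its stop (19 N, no further travel). Retreat upward.

Emit:
{"name": "play_rows", "arguments": {"rows": [[[-0.03,0,0,0,0,0,0],[-0.07,0,0,0,0,0,0],[-0.11,0,0,0,0,0,0],[-0.15,0,0,0,0,0,0],[-0.15,-0.03,0.04,0,0,0,0],[-0.15,-0.06,0.08,0,0,0,0],[-0.15,-0.06,0.12,0,0,0,0],[-0.15,-0.06,0.16,0,0,0,0],[-0.15,-0.06,0.16,0,0,0,0],[-0.15,-0.06,0.16,0,0,0,0]]]}}

```text
time_s: 10.35
position: [0.7698, 0.0303, 0.183]
tcp_rot: [[-0.004, -0.912, 0.41], [-0.001, 0.41, 0.912], [-1.0, 0.004, -0.002]]
force: [0.5, -0.2, 0.1]
opening: 0.004
```

```bash
python3 rd.py; python3 - <<'E'
from rig import *
from h import *
V=[]
for cam in ["scene","side"]:
    c=capture(cam); v=c["pixels"][210:410,220:440]; V.append(cv2.resize(v,None,fx=1.8,fy=1.8))
cv2.imwrite("pics/end.png",np.hstack(V)[:,:,::-1])
E
```

```text
10.5 [0.77   0.0278 0.1842] [[0.37, -0.64, 0.03], [0.6, -0.66, -0.25], [0.87, 0.36, -0.11]] [[-0.002, -0.911, 0.413], [-0.0, 0.413, 0.911], [-1.0, 0.002, -0.001]]
```

View pics/end.png

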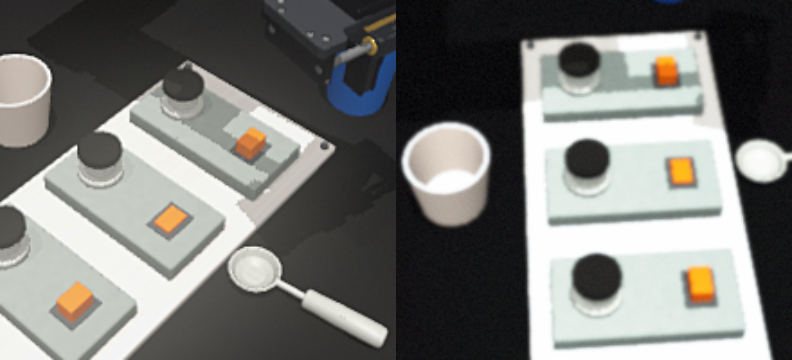

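```bash
python3 -c "
from rig import *
print(hand_in())"
```

```text
the job is handed in; nothing more can be done
None
```

The middle foot is the softest, so I pushed the middle tag down, and the job is handed in after about 10.5 s of the 48 s.

| Foot | Travel when pressed | Force pushing back |
|---|---|---|
| Left | about 8.6 mm | about 9.2 N |
| Middle | about 9.7 mm | about 5.4 N |
| Right | about 8.6 mm | about 14 N |

- **Tag:** I pressed the middle tag to its stop. The tip stopped at 38.3 mm above the bench, where the stop should be at 38 mm, and the force rose to about 19 N with no further travel.
- **Final pictures:** They show only the middle tag down, the left and right tags up, and all three feet sprung back. The gripper is clear of everything, with the force reading near zero.
- **Loose items:** The cup and spoon look where they started. The tumbler was partly hidden by the gripper in the last picture. The jar was outside the cropped view, but the arm never went near it.
- **Odd reading:** While pressing the middle foot there was also about 4 N of sideways force. It was probably friction on the pad, and the vertical reading still matched the figures given for the softest foot.

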